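Clear the jig plate and hold it home on its locating pin

ROBOT

A 6-joint arm with a two-finger parallel gripper is mounted at the origin on the work surface. World frame = base frame: x ahead of the robot, y to its left, z up, the work surface at z = 0. Lengths are in m, angles in rad, forces in N, time in s.
With the tool pointing down it reaches from about 0.35 to 0.85 m from the base axis. Payload 8.1 kg.
Tool frame: the origin (TCP) lies midway between the tips of the shut fingers; the grasp point (between the pads) lies 19 mm behind it; z points along the fingers, y is the direction in which the jaws open and shut (so a half turn about z gives the same grasp; the last joint's range is limited). The gripper opens to 93 mm and grips with 3 to 60 N. Pads are 15 mm wide; open, the fingers measure 128 mm over their backs; the gripper's body (75 mm by 188 mm) begins 65 mm behind the grasp point.
Start: joints at [-1.325, 0.13, 1.488, -0, 1.523, -0.085], TCP at [0.195, -0.567, 0.219] pointing down, gripper open.
Joint ranges: [-2.96, 2.96], [-0.89, 2.26], [0.02, 2.5], [-1.34, 4.48], [0, 2.73], [-2.66, 2.66]. Speed limits (rad/s): [2.39, 2.39, 2.79, 3.14, 3.14, 3.14].

INTERFACE

Orientations are given as a rotation vector (axis times angle).
In Python, from plant import robot gives the robot as it stands. The module is installed in compiled form; this text tells all that it offers.
- The arm moves only by the shell command python3 -m pendant 'ROWS' [FORCE]. ROWS is JSON, a list of rows, each an object with "translation": the shift along the tool's x, y, z in mm, a list of three; "twist": the turn, a rotation vector about the tool's x, y, z in rad, a list of three; "grip": the opening, from -1 (shut) to 1 (fully open). A call has exactly 10 rows; each row shifts and turns the pose as measured when the row begins, along the tool's axes as they then stand; what a row does not reach is not made up. A row lasts 1/10 s, in which the tool goes at most 50 mm and 8.59 degrees, less where a joint would pass 70% of its speed; a pose out of reach is approached as far as the arm can. A call is refused whole if a number of a shift passes 50 or a number of a turn 0.15, either way. A call with a gripper value outside its range is refused whole. The fingers move at their own pace and stop on an object; FORCE is the grip in N (left out, the last holds). Time passes only in rows, so rows that do not move let the fingers close, or fill a call up. It gives the time, the measured TCP pose, the force and the opening at its end, in the units of the state.
- robot.read_state(): the state, without advancing time (a new reading comes with each control period).
- robot.read_camera(name): name is "side" or "top"; returns (picture, depth): 480x640x3 uint8, red, green, blue; 480x640 float32, m along the optical axis (not along the pixel's ray), 0 where there is no reading.
- robot.camera_info(name): a dict with "vertical_fov" (degrees; the focal length in pixels is half the picture's height over the tangent of half this angle, whatever the lens; pixels are square), "cx", "cy" (the principal point, pixels), "cam_to_world" (4x4, takes a point from camera to world coordinates). Camera axes: x right, y up, looking along -z (the intrinsics and any distortion apply to the point x, -y, -z); pixel columns grow to the right and rows downward; lengths in m; the calibration is good to about 2 mm. A picture is of the moment at which its call begins. camera_info takes no time and is no camera call.
- robot.close_job(): hands the job in, once; it reports no verdict.
The state is a dict: "t": time; "q": joint angles; "dq": joint speeds; "joint_torque": joint torques, N m; "tool_pos": TCP position; "orientation": TCP orientation; "force": force on the tool from outside, world axes, zero at the start; "wrist_torque": the same for the moment, N m; "opening": finger opening in m.
Only numpy, scipy, OpenCV 4.12 (cv2) and the standard library are available. Lean on these libraries where they do the work, as an engineer would, in place of code of your own. Each camera call takes 0.05 s, during which the arm holds its last target. There are 200 camera calls.

TASK

Three steel slugs are lying on one end of the aluminium jig plate: lift the plate by its grip bar, carry it to the scrap box and tip it so that all three slide off into the box. Then bring the plate square over the drilling jig, sliding it about on the locating pin as need be until the hidden bore under its bar drops on, and press it down against the spring plungers until it sits fully home on both rails. Finish while still holding it pressed home, ready for clamping, and leave the other things on the bench undisturbed.

Things in the scene. Friction and masses are not known exactly. Their poses are not given: they have to be found in the camera images.
- plate: The jig plate: flat aluminium plate 180 mm (x) by 120 mm (y) by 10 mm, about 0.6 kg, flat on the bench. Mid-top an aluminium boss, 70 mm (x) by 30 mm (y), 10 to 26 mm above the underside, carries a black grip bar; four steel drill bushes, 2.5 mm proud, stand round it. Origin: middle of the underside, z up. The slugs lie on its +x end, at x = 40 to 84 mm; the -x end is bare.
- handle (a point): Centre of the jig plate's black grip bar: 70 mm along the plate's x, 22 mm wide along y, 26 to 66 mm above the underside (this point: 46 mm). Grip it across y. Axes as the plate's.
- bore (a point): Middle of the mouth of the locating bore in the plate's underside (same point and axes as the plate's origin): a blind hole, 14 mm in diameter and 26 mm deep, straight up into the boss, hidden from above.
- jig: The drilling jig, fixed to the bench: grey base 200 mm (x) by 130 mm (y) by 18 mm; two steel rest rails, 170 mm long, along x at y = -52 and +52 mm, tops 44 mm above the bench; between them a round steel blank, 84 mm across, top at 42 mm, with the locating pin in its middle. Origin: middle of the base's underside, on the pin's axis, z up. The plate fits either way round, its x along the jig's x.
- pin_tip (a point): Tip of the jig's locating pin: steel, upright, 12 mm in diameter, 64 mm above the bench (20 mm above the rails), its last 4 mm tapering to 7 mm. The plate's underside is at 64 mm when it lies on the tip, 50 mm when it has dropped on and lies on the plungers, 44 mm when fully home on the rails.
- plunger0 (a joint): Travel of one of the jig's four brass spring plungers, 10 mm across, in the rails at x = -68 and +68 mm: 0 = up, tip 6 mm above the rail; 0.006 = pressed level with it. Together they push up with 10 N at first and 18 N when down; they carry the plate's weight, and about 12 N more (up to 20 N does no harm) brings it home. This one: x = -68, y = -52 mm.
- scrap_box: The scrap box: open grey box fixed to the bench, 190 mm (x) by 150 mm (y) outside, 75 mm high, walls and floor 4 mm. Origin: middle of its underside, z up.
- plunger1 (a joint): Travel of the like spring plunger at x = +68, y = -52 mm of the jig.
- plunger2 (a joint): Travel of the like spring plunger at x = -68, y = +52 mm of the jig.
- plunger3 (a joint): Travel of the like spring plunger at x = +68, y = +52 mm of the jig.
- slug0_center (a point): Centre of one of the three loose steel slugs on the jig plate: plain disc 24 mm across and 16 mm high, 56 g, standing on its flat face. Oily: slides on the plate once that is tipped by about 14 to 20 degrees.
- slug1_center (a point): Centre of one of the three loose steel slugs on the jig plate: plain disc 24 mm across and 16 mm high, 56 g, standing on its flat face. Oily: slides on the plate once that is tipped by about 14 to 20 degrees.
- slug2_center (a point): Centre of one of the three loose steel slugs on the jig plate: plain disc 24 mm across and 16 mm high, 56 g, standing on its flat face. Oily: slides on the plate once that is tipped by about 14 to 20 degrees.
- wrench: Bystander, to be left alone: an open-ended wrench, 170 mm long. Origin at its underside.
- brush: Bystander, to be left alone: a brush, 160 mm long. Origin at its underside.
- caliper: Bystander, to be left alone: a caliper, 190 mm long. Origin at its underside.
- oil: Bystander, to be left alone: a white oil bottle, 54 mm across, 130 mm tall. Origin at its underside.
- flange: Bystander, to be left alone: a finished steel flange, 84 mm across. Origin at its underside.
- collet: Bystander, to be left alone: a dark steel collet, 38 mm across, 56 mm tall. Origin at its underside.
- mug: Bystander, to be left alone: a white mug, 85 mm tall. Origin at its underside.

How it is judged:
By the outcome, as a careful person would: the job done as asked, in the order asked, and still so for the second after the job is handed in, while the arm keeps its last pose, push and grip.
It also fails if it takes over 54 s, if anything falls off the work surface, if the arm or the gripper's body presses on something with over 40 N, if the wrist force passes 120 N, or if a joint passes its speed limit or range.

## Working session

There is one attempt and no reset: what is moved stays moved. The work goes in short steps, Python scripts to look and compute and a shell command to move; the robot and the scene stay as the last step left them, time stands still between calls to the robot, and variables do not carry over. Pictures are saved under pics/ and viewed, about 8 in all and at most 12, crops included, and the job is handed in when it is done.

```bash
mkdir -p pics; cat > h.py <<'E'
import numpy as np, cv2
from plant import robot
from scipy.spatial.transform import Rotation as R
def cloud(n):
    p,d=robot.read_camera(n); i=robot.camera_info(n); f=240/np.tan(np.radians(i['vertical_fov'])/2)
    v,u=np.mgrid[:480,:640]; M=np.array(i['cam_to_world'])
    P=np.stack([(u-i['cx'])/f*d,-(v-i['cy'])/f*d,-d,np.ones_like(d)],-1)@M.T
    return p,d,P[...,:3]
E
python3 - <<'E'
from h import *
for n in('top','side'):
    p,d,P=cloud(n); cv2.imwrite(f'pics/{n}0.png',p[...,::-1]); np.savez(f'{n}0.npz',p=p,d=d,P=P)
    print({k:(np.round(v,3).tolist() if k=='cam_to_world' else v) for k,v in robot.camera_info(n).items()})
print(robot.read_state())
E
```

```text
{'vertical_fov': 47.143926194380796, 'cx': 311.1480621999398, 'cy': 240.5169355765229, 'cam_to_world': [[0.0, 0.989, -0.149, 0.361], [-1.0, -0.0, -0.004, -0.002], [-0.004, 0.149, 0.989, 1.566], [0.0, 0.0, 0.0, 1.0]]}
{'vertical_fov': 54.21533104796063, 'cx': 319.77824115764923, 'cy': 229.80935186700205, 'cam_to_world': [[-0.934, 0.176, -0.31, 0.238], [-0.356, -0.514, 0.781, 0.879], [-0.022, 0.84, 0.543, 0.688], [0.0, 0.0, 0.0, 1.0]]}
{'t': 0.1, 'q': array([-1.32543577e+00,  1.31084957e-01,  1.48917790e+00, -1.86171011e-05,
        1.52298451e+00, -8.54109417e-02]), 'dq': array([-0.00023673,  0.00017992, -0.00154294, -0.00031732,  0.00087309,
       -0.00210189]), 'joint_torque': array([ 6.07994389e-04, -5.61344433e+01, -4.93094265e+01,  7.70585239e-02,
        2.92923313e-02, -8.30971908e-05]), 'tool_pos': array([ 0.19474697, -0.56697334,  0.21768862]), 'orientation': array([-3.09709968e+00, -5.16939383e-01,  2.36642647e-04]), 'force': array([-0.05698089, -0.25999595, -0.05169532]), 'wrist_torque': array([-0.00070498, -0.00566764, -0.00160657]), 'opening': 0.09338337742500122}
```

View pics/top0.png

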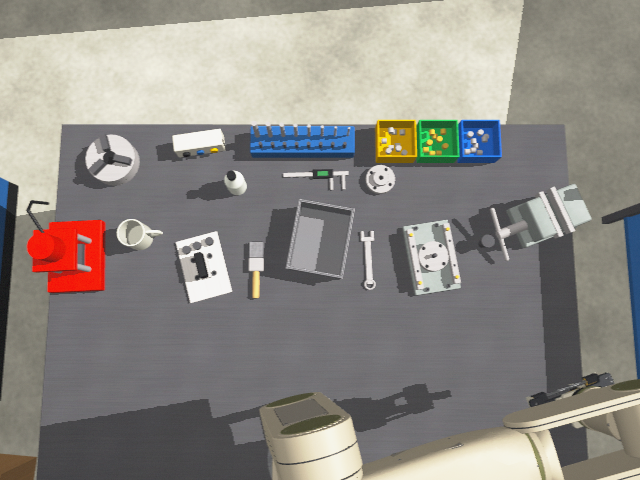

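View pics/side0.png

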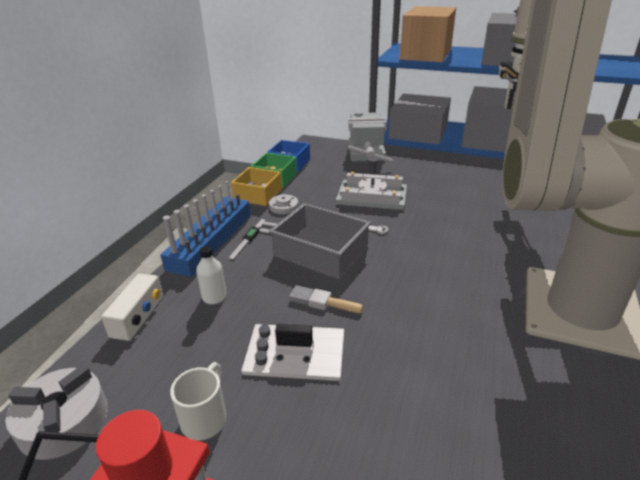

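Top view: plate at (203,267) with slugs on the far (+x) end, box at (320,240), jig at (432,257). Now I'll measure.

```bash
python3 - <<'E'
from h import *
z=np.load('top0.npz'); p,d,P=z['p'],z['d'],z['P']
hsv=cv2.cvtColor(p,cv2.COLOR_RGB2HSV)
def rep(n,m,box):
    u0,v0,u1,v1=box; k=np.zeros_like(m); k[v0:v1,u0:u1]=m[v0:v1,u0:u1]
    Q=P[k][:,:2].astype(np.float32); (c,s,a)=cv2.minAreaRect(Q); B=cv2.boxPoints((c,s,a))
    e=max([B[1]-B[0],B[2]-B[1]],key=np.linalg.norm); y=np.degrees(np.arctan2(e[1],e[0]))
    print(n,k.sum(),'c',np.round(c,4),'size',np.round(s,3),'yaw long',round((y+90)%180-90,1),'med z',np.median(P[k][:,2]).round(4),'mean',Q.mean(0).round(4))
Z=P[...,2]
pl=(170,225,236,308)
rep('plate',(Z>.004)&(Z<.014)&(p.min(2)>120),pl)
rep('bar',(Z>.055)&(Z<.075),pl)
rep('slugs',(Z>.02)&(Z<.031)&(p.max(2)<190),(170,225,236,262))
rep('box',(Z>.065)&(Z<.085),(280,190,362,285))
rep('rails',(Z>.036)&(Z<.052),(398,212,466,300))
rep('jigbase',(Z>.008)&(Z<.06),(398,212,466,300))
rep('pin',(Z>.055)&(Z<.075),(398,212,466,300))
for n,b in (('plate',(165,215,245,315)),('jig',(390,205,475,305)),):
    c=p[b[1]:b[3],b[0]:b[2]]; cv2.imwrite(f'pics/c_{n}.png',cv2.resize(c,None,fx=4,fy=4,interpolation=cv2.INTER_CUBIC)[...,::-1])
a=cv2.imread('pics/c_plate.png');b=cv2.imread('pics/c_jig.png');cv2.imwrite('pics/c.png',np.hstack([a[:400],b[:400]]))
E
```

```text
plate 1754 c [0.5216 0.3112] size [0.182 0.125] yaw long 15.5 med z 0.0094 mean [0.5154 0.3068]
bar 212 c [0.521  0.3088] size [0.07  0.023] yaw long 14.2 med z 0.0652 mean [0.5211 0.3083]
slugs 150 c [0.5802 0.3256] size [0.023 0.091] yaw long -68.7 med z 0.025 mean [0.5802 0.3257]
box 759 c [ 0.5936 -0.0219] size [0.158 0.199] yaw long -10.4 med z 0.0738 mean [ 0.593  -0.0219]
rails 1384 c [ 0.5481 -0.3378] size [0.17  0.122] yaw long 8.9 med z 0.0423 mean [ 0.5476 -0.3379]
jigbase 3283 c [ 0.5542 -0.3264] size [0.241 0.17 ] yaw long 2.9 med z 0.0244 mean [ 0.5454 -0.3354]
pin 20 c [ 0.5242 -0.3185] size [0.093 0.059] yaw long 10.3 med z 0.0608 mean [ 0.545  -0.3324]
```

View pics/c.png

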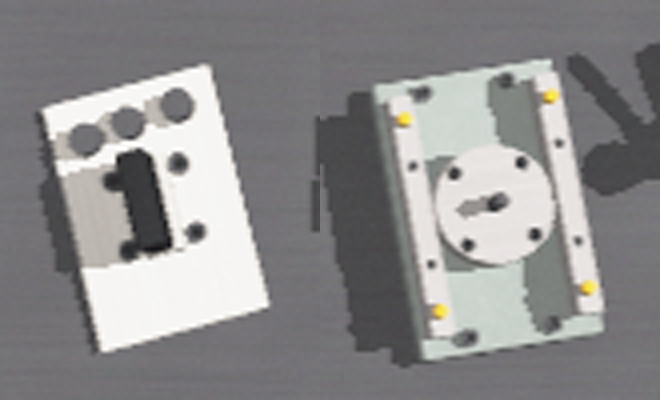

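Slugs sit clear of the bushes. The plate yaw is about 15°, the box about -10° and the jig about 9°. Moving toward the plate.

```bash
cat >> h.py <<'E'
def goto(pos,yaw,tilt=0,off=None):
    """remaining tool-frame shift (mm) and twist (rad) to TCP pos; yaw of tool x (deg), tilt about tool y (deg)"""
    s=robot.read_state(); A=R.from_rotvec(s['orientation'])
    T=R.from_euler('z',yaw,degrees=True)*R.from_euler('x',180,degrees=True)*R.from_euler('y',tilt,degrees=True)
    print('t',round(s['t'],2),'pos',s['tool_pos'].round(4),'yaw',np.degrees(np.arctan2(*A.apply([1,0,0])[[1,0]])).round(2),'zax',A.apply([0,0,1]).round(3),'open',round(s['opening'],4),'F',s['force'].round(1),'M',s['wrist_torque'].round(2),'q',s['q'].round(2))
    print('shift mm',(1000*A.inv().apply(np.array(pos)-s['tool_pos'])).round(1),'twist',(A.inv()*T).as_rotvec().round(3))
E
python3 -m pendant '[{"translation":[41,-25,-5],"twist":[0,0,0],"grip":1},{"translation":[41,-25,-5],"twist":[0,0,0],"grip":1},{"translation":[41,-25,-5],"twist":[0,0,0],"grip":1},{"translation":[41,-25,-5],"twist":[0,0,0],"grip":1},{"translation":[41,-25,-5],"twist":[0,0,0],"grip":1},{"translation":[41,-25,-5],"twist":[0,0,0],"grip":1},{"translation":[41,-25,-5],"twist":[0,0,0],"grip":1},{"translation":[41,-25,-5],"twist":[0,0,0],"grip":1},{"translation":[41,-25,-5],"twist":[0,0,0],"grip":1},{"translation":[41,-25,-5],"twist":[0,0,0],"grip":1}]' 60
python3 -c "
from h import *
goto([.521,.309,.15],15)"
```

```text
t: 1.1
tool_pos: [0.5062, -0.1871, 0.2638]
orientation: [-3.092, -0.498, 0.007]
force: [1.1, -0.4, 0.6]
opening: 0.0932
t 1.1 pos [ 0.5062 -0.1871  0.2638] yaw 18.3 zax [-0.006  0.009 -1.   ] open 0.0932 F [ 1.1 -0.4  0.6] M [-0.02 -0.09  0.01] q [-0.45 -0.04  1.58  0.01  1.61  0.8 ]
shift mm [ 170.1 -465.2  118. ] twist [-0.01   0.003  0.058]
```

```bash
python3 -m pendant '[{"translation":[17,-46,6],"twist":[0,0,0.006],"grip":1},{"translation":[17,-46,6],"twist":[0,0,0.006],"grip":1},{"translation":[17,-46,6],"twist":[0,0,0.006],"grip":1},{"translation":[17,-46,6],"twist":[0,0,0.006],"grip":1},{"translation":[17,-46,6],"twist":[0,0,0.006],"grip":1},{"translation":[17,-46,6],"twist":[0,0,0.006],"grip":1},{"translation":[17,-46,6],"twist":[0,0,0.006],"grip":1},{"translation":[17,-46,6],"twist":[0,0,0.006],"grip":1},{"translation":[17,-46,6],"twist":[0,0,0.006],"grip":1},{"translation":[17,-46,6],"twist":[0,0,0.006],"grip":1}]'
python3 -c "
from h import *
goto([.521,.309,.10],15)"
```

```text
t: 2.1
tool_pos: [0.5346, 0.3086, 0.2044]
orientation: [-3.107, -0.402, 0.012]
force: [0.6, -0.6, 0.5]
opening: 0.0928
t 2.1 pos [0.5346 0.3086 0.2044] yaw 14.74 zax [-0.009  0.008 -1.   ] open 0.0928 F [ 0.6 -0.6  0.5] M [-0.04 -0.08 -0.05] q [0.43 0.19 1.45 0.01 1.51 1.75]
shift mm [-12.4  -2.9 104.5] twist [-0.01   0.006 -0.005]
```

```bash
python3 -m pendant '[{"translation":[-3,-1,20],"twist":[-0.003,0.002,-0.001],"grip":1},{"translation":[-3,-1,20],"twist":[-0.003,0.002,-0.001],"grip":1},{"translation":[-3,-1,20],"twist":[-0.003,0.002,0],"grip":1},{"translation":[-3,0,20],"twist":[-0.003,0.002,0],"grip":1},{"translation":[0,0,20],"twist":[0,0,0],"grip":1},{"translation":[0,0,20],"twist":[0,0,0],"grip":1},{"translation":[0,0,20],"twist":[0,0,0],"grip":1},{"translation":[0,0,15],"twist":[0,0,0],"grip":1},{"translation":[0,0,8],"twist":[0,0,0],"grip":1},{"translation":[0,0,0],"twist":[0,0,0],"grip":1}]'
python3 - <<'E'
from h import *
goto([.521,.309,.031],15)
p,d,P=cloud('side'); cv2.imwrite('pics/s1.png',cv2.resize(p[240:430,170:420],None,fx=3,fy=3)[...,::-1])
E
```

```text
t: 3.1
tool_pos: [0.5152, 0.3158, 0.0282]
orientation: [3.109, 0.422, -0.012]
force: [0.0, 0.2, 0.2]
opening: 0.0929
t 3.1 pos [0.5152 0.3158 0.0282] yaw 15.45 zax [-0.007 -0.005 -1.   ] open 0.0929 F [0.  0.2 0.2] M [0.02 0.02 0.02] q [ 0.47  0.32  1.64 -0.    1.2   1.77]
shift mm [ 3.8  8.1 -2.8] twist [0.003 0.008 0.008]
```

View pics/s1.png

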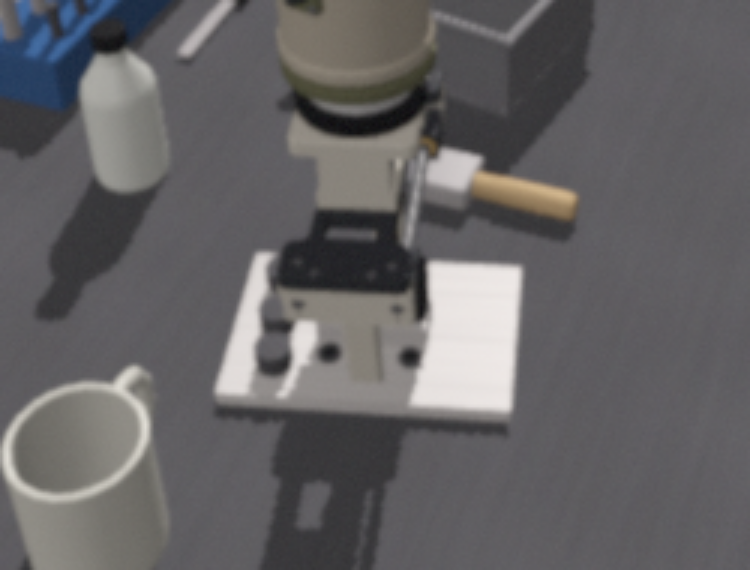

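The fingers straddle the bar, with the near finger at crop (365,350). Centring, then gripping.

```bash
python3 -m pendant '[{"translation":[5,8,-3],"twist":[0.003,0.008,0.005],"grip":1},{"translation":[0,0,0],"twist":[0,0,0],"grip":-1},{"translation":[0,0,0],"twist":[0,0,0],"grip":-1},{"translation":[0,0,0],"twist":[0,0,0],"grip":-1},{"translation":[0,0,0],"twist":[0,0,0],"grip":-1},{"translation":[0,0,0],"twist":[0,0,0],"grip":-1},{"translation":[0,0,0],"twist":[0,0,0],"grip":-1},{"translation":[0,0,0],"twist":[0,0,0],"grip":-1},{"translation":[0,0,0],"twist":[0,0,0],"grip":-1},{"translation":[0,0,0],"twist":[0,0,0],"grip":-1}]' 60
python3 -c "
from h import *
goto([.521,.309,.2],15)"
```

```text
t: 4.15
tool_pos: [0.5265, 0.3105, 0.0373]
orientation: [-3.111, -0.413, -0.014]
force: [-0.1, 0.7, 0.7]
opening: 0.0255
t 4.15 pos [0.5265 0.3105 0.0373] yaw 15.13 zax [ 0.008  0.004 -1.   ] open 0.0255 F [-0.1  0.7  0.7] M [ 0.06  0.07 -0.02] q [0.45 0.3  1.63 0.   1.2  1.76]
shift mm [  -4.2   -0.3 -162.8] twist [-0.002 -0.009  0.002]
```

```bash
python3 -m pendant '[{"translation":[-1,0,5],"twist":[0,-0.006,0],"grip":-0.3},{"translation":[0,0,0],"twist":[0,0,0],"grip":-0.3},{"translation":[0,0,0],"twist":[0,0,0],"grip":-0.3},{"translation":[0,0,0],"twist":[0,0,0],"grip":-1},{"translation":[0,0,0],"twist":[0,0,0],"grip":-1},{"translation":[0,0,0],"twist":[0,0,0],"grip":-1},{"translation":[0,0,0],"twist":[0,0,0],"grip":-1},{"translation":[0,0,0],"twist":[0,0,0],"grip":-1},{"translation":[0,0,0],"twist":[0,0,0],"grip":-1},{"translation":[0,0,0],"twist":[0,0,0],"grip":-1}]' 60
python3 -c "
from h import *
goto([.521,.309,.2],15)"
```

```text
t: 5.15
tool_pos: [0.525, 0.3103, 0.0312]
orientation: [-3.112, -0.414, -0.002]
force: [1.4, 0.9, -1.7]
opening: 0.0216
t 5.15 pos [0.525  0.3103 0.0312] yaw 15.17 zax [ 0.001  0.002 -1.   ] open 0.0216 F [ 1.4  0.9 -1.7] M [-0.16 -0.07  0.05] q [0.45 0.32 1.63 0.   1.19 1.75]
shift mm [-3.900e+00 -1.000e-01 -1.688e+02] twist [-0.002 -0.002  0.003]
```

```bash
python3 -m pendant '[{"translation":[0,0,-4],"twist":[0,0,0],"grip":-1},{"translation":[0,0,-8],"twist":[0,0,0],"grip":-1},{"translation":[0,0,-13],"twist":[0,0,0],"grip":-1},{"translation":[0,0,-18],"twist":[0,0,0],"grip":-1},{"translation":[0,0,-22],"twist":[0,0,0],"grip":-1},{"translation":[0,0,-24],"twist":[0,0,0],"grip":-1},{"translation":[0,0,-24],"twist":[0,0,0],"grip":-1},{"translation":[0,0,-18],"twist":[0,0,0],"grip":-1},{"translation":[0,0,-12],"twist":[0,0,0],"grip":-1},{"translation":[0,0,-6],"twist":[0,0,0],"grip":-1}]' 60
python3 - <<'E'
from h import *
yb=np.radians(-10.4);c=np.array([.5935,-.022])
goto([*(c-.1*np.array([np.cos(yb),np.sin(yb)])),.2],-10.4)
p,d,P=cloud('side'); cv2.imwrite('pics/s2.png',cv2.resize(p[140:400,170:470],None,fx=2.5,fy=2.5)[...,::-1])
E
```

```text
t: 6.15
tool_pos: [0.5194, 0.3071, 0.1841]
orientation: [3.112, 0.413, -0.02]
force: [0.2, -0.1, -7.9]
opening: 0.0219
t 6.15 pos [0.5194 0.3071 0.1841] yaw 15.11 zax [-0.012 -0.004 -1.   ] open 0.0219 F [ 0.2 -0.1 -7.9] M [0.02 0.02 0.04] q [0.45 0.17 1.51 0.   1.48 1.75]
shift mm [-104.7  294.   -14.4] twist [0.004 0.013 0.445]
```

View pics/s2.png

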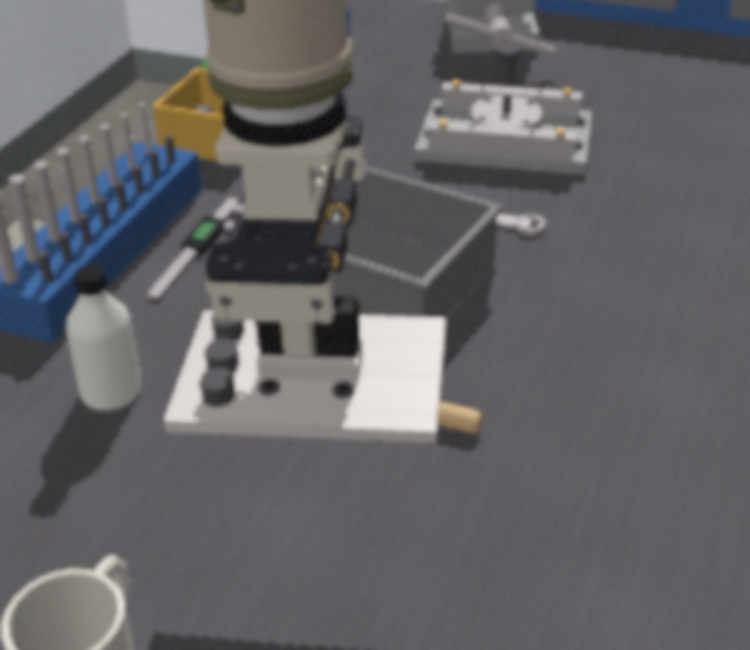

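Plate is level with all three slugs on it. Carrying it gently to the box.

```bash
python3 -m pendant '[{"translation":[-1,4,0],"twist":[0,0.002,0.01],"grip":-1},{"translation":[-2,8,0],"twist":[0,0.002,0.02],"grip":-1},{"translation":[-4,13,0],"twist":[0,0.002,0.025],"grip":-1},{"translation":[-5,17,0],"twist":[0,0.002,0.03],"grip":-1},{"translation":[-5,22,0],"twist":[0,0.002,0.03],"grip":-1},{"translation":[-5,25,0],"twist":[0,0.001,0.03],"grip":-1},{"translation":[-5,25,0],"twist":[0,0,0.03],"grip":-1},{"translation":[-4,25,0],"twist":[0,0,0.03],"grip":-1},{"translation":[-3,25,0],"twist":[0,0,0.03],"grip":-1},{"translation":[-3,25,0],"twist":[0,0,0.03],"grip":-1}]' 60
python3 - <<'E'
from h import *
yb=np.radians(-10.4);c=np.array([.5935,-.022])
goto([*(c-.1*np.array([np.cos(yb),np.sin(yb)])),.185],-10.4)
E
```

```text
t: 7.2
tool_pos: [0.4977, 0.1008, 0.175]
orientation: [3.133, -0.034, -0.024]
force: [0.3, -0.7, -9.1]
opening: 0.0215
t 7.2 pos [0.4977 0.1008 0.175 ] yaw -1.26 zax [-0.015 -0.008 -1.   ] open 0.0215 F [ 0.3 -0.7 -9.1] M [0.05 0.02 0.04] q [ 0.1  -0.08  1.78 -0.01  1.46  1.7 ]
shift mm [ -0.4 104.9  -9.1] twist [0.009 0.015 0.16 ]
```

```bash
python3 -m pendant '[{"translation":[0,22,-2],"twist":[0.001,0.002,0.03],"grip":-1},{"translation":[0,19,-2],"twist":[0.001,0.002,0.03],"grip":-1},{"translation":[1,16,-2],"twist":[0.001,0.002,0.025],"grip":-1},{"translation":[1,12,-2],"twist":[0.001,0.002,0.02],"grip":-1},{"translation":[1,9,-2],"twist":[0.001,0.002,0.015],"grip":-1},{"translation":[1,6,-1],"twist":[0.001,0.002,0.01],"grip":-1},{"translation":[0,4,-1],"twist":[0,0,0.01],"grip":-1},{"translation":[0,2,-1],"twist":[0,0,0],"grip":-1},{"translation":[0,0,0],"twist":[0,0,0],"grip":-1},{"translation":[0,0,0],"twist":[0,0,0],"grip":-1}]' 60
python3 - <<'E'
from h import *
yb=np.radians(-10.4);c=np.array([.5935,-.022])
goto([*(c-.1*np.array([np.cos(yb),np.sin(yb)])),.185],-10.4)
E
```

```text
t: 8.2
tool_pos: [0.4875, -0.0005, 0.1838]
orientation: [3.123, -0.286, -0.017]
force: [-0.8, 0.2, -8.6]
opening: 0.0213
t 8.2 pos [ 0.4875 -0.0005  0.1838] yaw -10.47 zax [-0.011 -0.004 -1.   ] open 0.0213 F [-0.8  0.2 -8.6] M [0.06 0.05 0.07] q [-0.1  -0.15  1.83 -0.01  1.47  1.65]
shift mm [ 8.1  2.  -1.3] twist [ 0.006  0.01  -0.001]
```

```bash
python3 -m pendant '[{"translation":[4,1,0],"twist":[0,-0.03,0],"grip":-1},{"translation":[4,1,0],"twist":[0,-0.06,0],"grip":-1},{"translation":[0,0,0],"twist":[0,-0.07,0],"grip":-1},{"translation":[0,0,0],"twist":[0,-0.07,0],"grip":-1},{"translation":[0,0,0],"twist":[0,-0.07,0],"grip":-1},{"translation":[0,0,0],"twist":[0,-0.07,0],"grip":-1},{"translation":[0,0,0],"twist":[0,-0.07,0],"grip":-1},{"translation":[0,0,0],"twist":[0,-0.07,0],"grip":-1},{"translation":[0,0,0],"twist":[0,-0.06,0],"grip":-1},{"translation":[0,0,0],"twist":[0,-0.03,0],"grip":-1}]' 60
python3 - <<'E'
from h import *
yb=np.radians(-10.4);c=np.array([.5935,-.022])
goto([*(c-.1*np.array([np.cos(yb),np.sin(yb)])),.185],-10.4)
p,d,P=cloud('side'); cv2.imwrite('pics/s3.png',cv2.resize(p[140:400,170:470],None,fx=2.5,fy=2.5)[...,::-1])
E
```

```text
t: 9.2
tool_pos: [0.5019, 0.001, 0.1842]
orientation: [-2.937, 0.256, 0.936]
force: [-0.3, -0.3, -7.5]
opening: 0.0216
t 9.2 pos [0.5019 0.001  0.1842] yaw -10.06 zax [-0.57   0.096 -0.816] open 0.0216 F [-0.3 -0.3 -7.5] M [-0.12 -1.1   0.01] q [-0.12  0.51  1.22  0.03  2.03  1.63]
shift mm [-5.2  6.   2.8] twist [0.007 0.617 0.007]
```

View pics/s3.png

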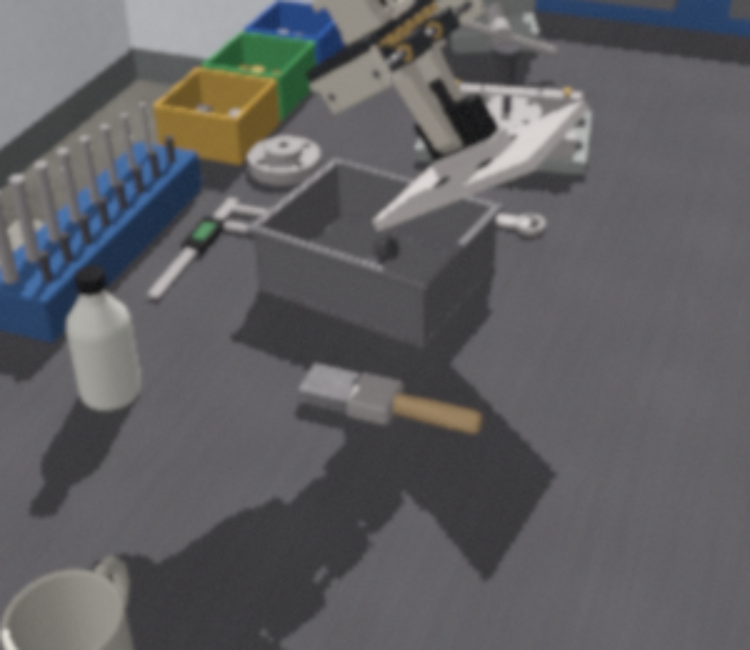

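One slug is seen leaving the plate at crop (385,245). Holding the tilt briefly so the rest can clear.

```bash
python3 -m pendant '[{"translation":[0,0,0],"twist":[0,0,0],"grip":-1},{"translation":[0,0,0],"twist":[0,0,0],"grip":-1},{"translation":[0,0,0],"twist":[0,0,0],"grip":-1},{"translation":[0,0,0],"twist":[0,0,0],"grip":-1},{"translation":[0,0,0],"twist":[0,0,0],"grip":-1},{"translation":[0,0,0],"twist":[0,0,0],"grip":-1},{"translation":[0,0,0],"twist":[0,0,0],"grip":-1},{"translation":[0,0,0],"twist":[0,0,0],"grip":-1},{"translation":[0,0,0],"twist":[0,0,0],"grip":-1},{"translation":[0,0,0],"twist":[0,0,0],"grip":-1}]' 60
python3 - <<'E'
from h import *
goto([.50,0.001,.185],-10.4)
p,d,P=cloud('side');q,d2,P2=cloud('top')
cv2.imwrite('pics/s4.png',np.hstack([cv2.resize(p[180:330,250:400],(400,400)),cv2.resize(q[180:300,260:380],(400,400))])[...,::-1])
E
```

```text
t: 10.25
tool_pos: [0.504, 0.0018, 0.1851]
orientation: [-2.942, 0.254, 0.923]
force: [-0.0, -0.0, -6.8]
opening: 0.0215
t 10.25 pos [0.504  0.0018 0.1851] yaw -9.94 zax [-0.563  0.094 -0.821] open 0.0215 F [-0.  -0.  -6.8] M [-0.18 -1.02 -0.03] q [-0.12  0.5   1.22  0.03  2.02  1.63]
shift mm [-3.   1.5  2.3] twist [0.007 0.607 0.009]
```

View pics/s4.png

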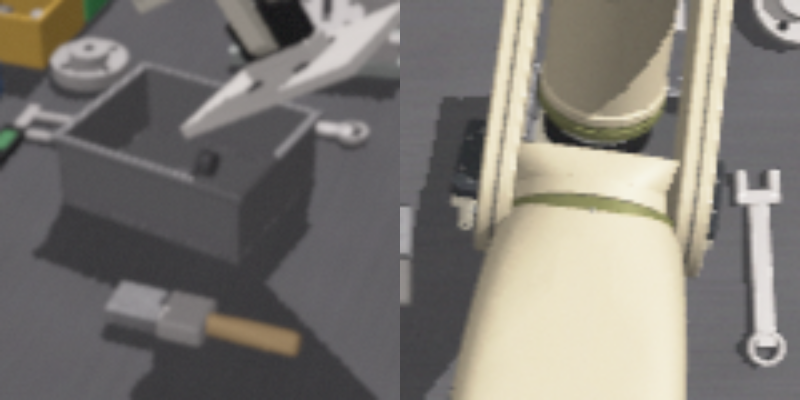

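```bash
python3 -m pendant '[{"translation":[0,0,0],"twist":[0,0.03,0],"grip":-1},{"translation":[0,0,0],"twist":[0,0.07,0],"grip":-1},{"translation":[0,0,0],"twist":[0,0.07,0],"grip":-1},{"translation":[0,0,0],"twist":[0,0.08,0],"grip":-1},{"translation":[0,0,0],"twist":[0,0.08,0],"grip":-1},{"translation":[0,0,0],"twist":[0,0.08,0],"grip":-1},{"translation":[0,0,0],"twist":[0,0.08,0],"grip":-1},{"translation":[0,0,0],"twist":[0,0.06,0],"grip":-1},{"translation":[0,0,0],"twist":[0,0.04,0],"grip":-1},{"translation":[0,0,0],"twist":[0,0.02,0],"grip":-1}]' 60
python3 - <<'E'
from h import *
z=np.load('top0.npz'); p,P=z['p'],z['P']
hsv=cv2.cvtColor(p,cv2.COLOR_RGB2HSV)
i=robot.camera_info('top'); f=240/np.tan(np.radians(i['vertical_fov'])/2); M=np.array(i['cam_to_world'])
def ray(u,v,h):
    d=M[:3,:3]@[(u-i['cx'])/f,-(v-i['cy'])/f,-1]; return M[:3,3]+d*(h-M[2,3])/d[2]
m=((hsv[...,0]>15)&(hsv[...,0]<38)&(hsv[...,1]>100)); k=np.zeros_like(m);k[205:305,390:475]=m[205:305,390:475]
n,l,s,c=cv2.connectedComponentsWithStats(k.astype(np.uint8))
W=np.array([ray(*c[j],.050) for j in range(1,n) if s[j,4]>3]); print(W.round(4)); o=W[:,:2].mean(0); print('jig',o.round(4))
A=W[:,:2]; far=A[A[:,0]>o[0]].mean(0);near=A[A[:,0]<o[0]].mean(0);e=far-near;print('yaw',np.degrees(np.arctan2(e[1],e[0])),np.linalg.norm(e))
Z=P[...,2];u=np.s_[205:305,390:475]
mm=np.zeros_like(Z,bool);mm[u]=((Z>.036)&(Z<.049))[u]
dd=np.linalg.norm(P[...,:2]-o,axis=-1); b=mm&(dd<.048);print('blank',cv2.minEnclosingCircle(P[b][:,:2].astype(np.float32)))
goto([*o,.16],np.degrees(np.arctan2(e[1],e[0])))
E
```

```text
t: 11.35
tool_pos: [0.5007, 0.0022, 0.1846]
orientation: [3.124, -0.267, 0.048]
force: [0.6, -0.2, -6.7]
opening: 0.0217
[[ 0.622  -0.377   0.05  ]
 [ 0.6066 -0.2736  0.05  ]
 [ 0.4885 -0.3974  0.05  ]
 [ 0.4727 -0.295   0.05  ]]
jig [ 0.5474 -0.3357]
yaw 8.886318470956219 0.1353586955701928
blank ((0.5474916100502014, -0.3358427882194519), 0.0479612834751606)
t 11.35 pos [0.5007 0.0022 0.1846] yaw -9.77 zax [ 0.03  -0.009 -1.   ] open 0.0217 F [ 0.6 -0.2 -6.7] M [ 0.09  0.11 -0.03] q [-0.09 -0.15  1.83 -0.01  1.43  1.65]
shift mm [102.6 325.   28.9] twist [ 0.008 -0.03  -0.326]
```

Jig origin measured at (0.547, -0.336), yaw 8.9°. Carrying the plate there.

```bash
python3 -m pendant '[{"translation":[5,14,0],"twist":[0.002,-0.01,-0.02],"grip":-1},{"translation":[9,28,0],"twist":[0.002,-0.01,-0.036],"grip":-1},{"translation":[10,38,0],"twist":[0.002,-0.01,-0.04],"grip":-1},{"translation":[10,42,0],"twist":[0,0,-0.04],"grip":-1},{"translation":[9,42,0],"twist":[0,0,-0.04],"grip":-1},{"translation":[7,42,0],"twist":[0,0,-0.04],"grip":-1},{"translation":[5,40,2],"twist":[0,0,-0.04],"grip":-1},{"translation":[3,32,4],"twist":[0,0,-0.03],"grip":-1},{"translation":[1,20,4],"twist":[0,0,-0.02],"grip":-1},{"translation":[0,8,4],"twist":[0,0,-0.01],"grip":-1}]' 60
python3 - <<'E'
from h import *
goto([.5514,-.335,.13],8.9)
p,d,P=cloud('side');q,d2,P2=cloud('top'); np.savez('n5.npz',p=p,P=P,q=q,P2=P2)
cv2.imwrite('pics/s5.png',np.hstack([cv2.resize(p[150:300,250:450],(400,300)),cv2.resize(q[185:305,280:440],(400,300))])[...,::-1])
E
```

```text
t: 12.35
tool_pos: [0.5509, -0.3143, 0.1687]
orientation: [-3.125, -0.256, 0.005]
force: [0.4, 0.5, -6.6]
opening: 0.0218
t 12.35 pos [ 0.5509 -0.3143  0.1687] yaw 9.36 zax [-0.003  0.006 -1.   ] open 0.0218 F [ 0.4  0.5 -6.6] M [0.03 0.01 0.03] q [-0.6   0.25  1.44  0.    1.45  0.81]
shift mm [-2.8 20.8 38.6] twist [-0.006  0.003  0.008]
```

View pics/s5.png

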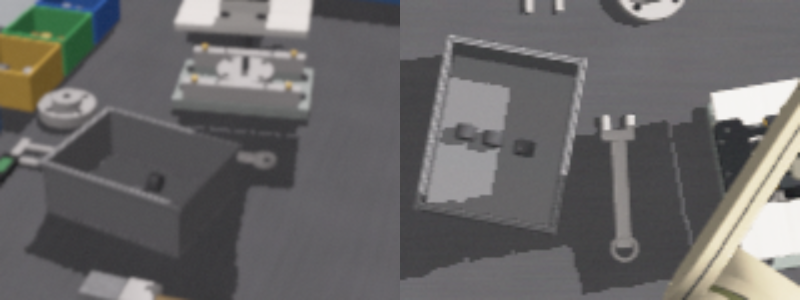

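All three slugs are in the box, at crop (465,130), (490,137) and (525,147) in the top view. Aligning over the pin and settling before measuring the plate in the hand.

```bash
python3 -m pendant '[{"translation":[-1,7,10],"twist":[-0.003,0.001,0.004],"grip":-1},{"translation":[-1,7,10],"twist":[-0.003,0.001,0.004],"grip":-1},{"translation":[-1,6,10],"twist":[0,0,0],"grip":-1},{"translation":[0,0,8],"twist":[0,0,0],"grip":-1},{"translation":[0,0,6],"twist":[0,0,0],"grip":-1},{"translation":[0,0,2],"twist":[0,0,0],"grip":-1},{"translation":[0,0,0],"twist":[0,0,0],"grip":-1},{"translation":[0,0,0],"twist":[0,0,0],"grip":-1},{"translation":[0,0,0],"twist":[0,0,0],"grip":-1},{"translation":[0,0,0],"twist":[0,0,0],"grip":-1}]' 60
python3 - <<'E'
from h import *
goto([.5514,-.335,.115],8.9)
p,d,P=cloud('side');q,d2,P2=cloud('top'); np.savez('n6.npz',p=p,P=P,q=q,P2=P2)
cv2.imwrite('pics/s6.png',np.hstack([cv2.resize(p[130:230,320:440],(480,400)),cv2.resize(q[200:310,380:500],(320,293))[:400] if 0 else cv2.resize(q[200:320,380:476],(320,400))])[...,::-1])
E
```

```text
t: 13.45
tool_pos: [0.5507, -0.329, 0.1177]
orientation: [-3.128, -0.247, 0.004]
force: [0.0, -0.3, -6.6]
opening: 0.0216
t 13.45 pos [ 0.5507 -0.329   0.1177] yaw 9.04 zax [-0.003  0.003 -1.   ] open 0.0216 F [ 0.  -0.3 -6.6] M [ 0.02 -0.   -0.05] q [-0.62  0.31  1.47  0.    1.37  0.79]
shift mm [-0.3  6.   2.7] twist [-0.004  0.002  0.002]
```

View pics/s6.png

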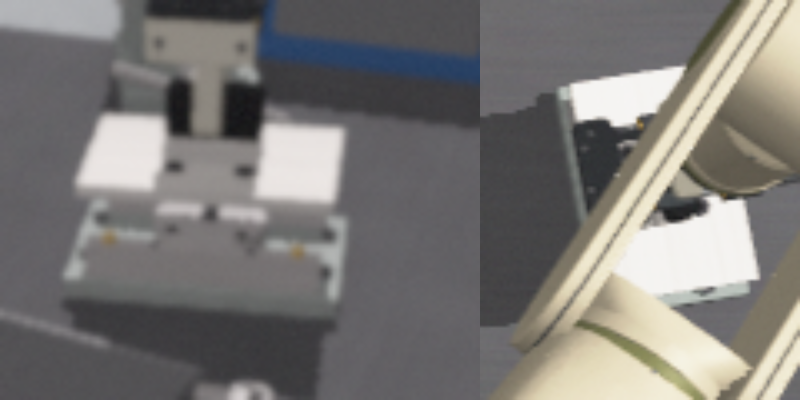

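```bash
cat > m.py <<'E'
from h import *
def plate(zt):
    q,_,P=cloud('top'); s=robot.read_state(); A=R.from_rotvec(s['orientation']).apply([1,0,0]); y=np.arctan2(A[1],A[0])
    m=(abs(P[...,2]-zt)<.008)&(abs(P[...,0]-.547)<.13)&(abs(P[...,1]+.336)<.1)&(q.min(2)>150)
    D=P[m][:,:2]-s['tool_pos'][:2]; X=D@[np.cos(y),np.sin(y)]; Y=D@[-np.sin(y),np.cos(y)]
    g=lambda v:(np.percentile(v,.7),np.percentile(v,99.3))
    print(m.sum(),'z',np.median(P[m][:,2]).round(4),'x',np.round(g(X),4),np.mean(g(X)).round(4),'y',np.round(g(Y),4),np.mean(g(Y)).round(4))
    c=s['tool_pos'][:2]+np.mean(g(X))*np.array([np.cos(y),np.sin(y)])+np.mean(g(Y))*np.array([-np.sin(y),np.cos(y)])
    print('centre',c.round(4)); 
    h=P[m][:,:2].astype(np.float32); r=cv2.minAreaRect(h); print(r)
E
python3 -c "
from m import *
plate(.097)"
```

```text
1191 z 0.0957 x [-0.0937  0.0846] -0.0046 y [-0.0595  0.0587] -0.0004
centre [ 0.5462 -0.3301]
((0.5467464923858643, -0.33007845282554626), (0.18561892211437225, 0.1155417412519455), 12.15559196472168)
```

The plate centre is 4.6 mm behind the TCP along x, so I correct by 0.3 mm in x and 5.7 mm in y and come down near the pin tip.

```bash
python3 -m pendant '[{"translation":[0.3,3,4],"twist":[-0.003,0.002,0.002],"grip":-1},{"translation":[0,3,4],"twist":[0,0,0],"grip":-1},{"translation":[0,0,4],"twist":[0,0,0],"grip":-1},{"translation":[0,0,3],"twist":[0,0,0],"grip":-1},{"translation":[0,0,2],"twist":[0,0,0],"grip":-1},{"translation":[0,0,0],"twist":[0,0,0],"grip":-1},{"translation":[0,0,0],"twist":[0,0,0],"grip":-1},{"translation":[0,0,0],"twist":[0,0,0],"grip":-1},{"translation":[0,0,0],"twist":[0,0,0],"grip":-1},{"translation":[0,0,0],"twist":[0,0,0],"grip":-1}]' 60
python3 -c "
from m import *
plate(.078); goto([.552,-.3347,.095],8.9)"
```

```text
t: 14.6
tool_pos: [0.5518, -0.3355, 0.0988]
orientation: [-3.131, -0.244, 0.001]
force: [0.4, 0.0, -6.8]
opening: 0.0216
1146 z 0.0768 x [-0.0938  0.0848] -0.0045 y [-0.059   0.0587] -0.0002
centre [ 0.5475 -0.3363]
((0.5479527711868286, -0.33765023946762085), (0.18873605132102966, 0.11232858896255493), 14.409096717834473)
t 14.65 pos [ 0.5519 -0.3355  0.0989] yaw 8.9 zax [-0.     0.001 -1.   ] open 0.0217 F [ 0.1 -0.7 -6.9] M [-0.01 -0.01 -0.01] q [-0.63  0.33  1.48  0.    1.33  0.79]
shift mm [ 0.3 -0.7  3.9] twist [-0.001  0.    -0.   ]
```

```bash
python3 -m pendant '[{"translation":[0,-0.5,1.5],"twist":[0,0,0],"grip":-1},{"translation":[0,0,1.5],"twist":[0,0,0],"grip":-1},{"translation":[0,0,1.5],"twist":[0,0,0],"grip":-1},{"translation":[0,0,1.5],"twist":[0,0,0],"grip":-1},{"translation":[0,0,1.5],"twist":[0,0,0],"grip":-1},{"translation":[0,0,1.5],"twist":[0,0,0],"grip":-1},{"translation":[0,0,1.5],"twist":[0,0,0],"grip":-1},{"translation":[0,0,1],"twist":[0,0,0],"grip":-1},{"translation":[0,0,0],"twist":[0,0,0],"grip":-1},{"translation":[0,0,0],"twist":[0,0,0],"grip":-1}]' 60
python3 -c "
from m import *
goto([.552,-.3350,.095],8.9)"
```

```text
t: 15.65
tool_pos: [0.5522, -0.3358, 0.087]
orientation: [3.131, 0.243, 0.001]
force: [-0.1, -0.4, -6.4]
opening: 0.022
t 15.65 pos [ 0.5522 -0.3358  0.087 ] yaw 8.89 zax [ 0.001 -0.001 -1.   ] open 0.022 F [-0.1 -0.4 -6.4] M [-0.18 -0.11 -0.01] q [-0.63  0.34  1.49 -0.    1.31  0.79]
shift mm [-0.1 -0.8 -8. ] twist [ 0.001 -0.001 -0.   ]
```

The underside is at 56 mm, below the pin tip, with no contact force, so the bore has found the pin. Continuing down onto the plungers.

```bash
python3 -m pendant '[{"translation":[0,0,1.5],"twist":[0,0,0],"grip":-1},{"translation":[0,0,1.5],"twist":[0,0,0],"grip":-1},{"translation":[0,0,1.5],"twist":[0,0,0],"grip":-1},{"translation":[0,0,1.5],"twist":[0,0,0],"grip":-1},{"translation":[0,0,1],"twist":[0,0,0],"grip":-1},{"translation":[0,0,1],"twist":[0,0,0],"grip":-1},{"translation":[0,0,1],"twist":[0,0,0],"grip":-1},{"translation":[0,0,0.5],"twist":[0,0,0],"grip":-1},{"translation":[0,0,0],"twist":[0,0,0],"grip":-1},{"translation":[0,0,0],"twist":[0,0,0],"grip":-1}]' 60
python3 -c "
from m import *
goto([.552,-.3350,.0752],8.9)"
```

```text
t: 16.65
tool_pos: [0.5525, -0.3358, 0.081]
orientation: [3.131, 0.244, 0.002]
force: [-4.2, 2.3, 2.3]
opening: 0.0217
t 16.65 pos [ 0.5525 -0.3358  0.081 ] yaw 8.9 zax [ 0.001 -0.001 -1.   ] open 0.0217 F [-4.2  2.3  2.3] M [ 0.45  0.87 -0.03] q [-0.63  0.35  1.49 -0.    1.3   0.79]
shift mm [-0.4 -0.9  5.8] twist [ 0.002 -0.001  0.   ]
```

It is on the plungers at 50 mm. The side force of (-4, +2) N means the pin wants the plate about 0.7 mm toward -x/+y. Easing that and pressing.

```bash
python3 -m pendant '[{"translation":[-0.7,-0.6,0],"twist":[0,0,0],"grip":-1},{"translation":[0,0,1],"twist":[0,0,0],"grip":-1},{"translation":[0,0,1.5],"twist":[0,0,0],"grip":-1},{"translation":[0,0,1.5],"twist":[0,0,0],"grip":-1},{"translation":[0,0,1.5],"twist":[0,0,0],"grip":-1},{"translation":[0,0,1.5],"twist":[0,0,0],"grip":-1},{"translation":[0,0,1.5],"twist":[0,0,0],"grip":-1},{"translation":[0,0,1.5],"twist":[0,0,0],"grip":-1},{"translation":[0,0,1.5],"twist":[0,0,0],"grip":-1},{"translation":[0,0,1.5],"twist":[0,0,0],"grip":-1}]' 60
python3 -c "
from m import *
goto([.552,-.3350,.0752],8.9)"
```

```text
t: 17.65
tool_pos: [0.5526, -0.3359, 0.0754]
orientation: [3.129, 0.244, 0.005]
force: [-8.0, 4.7, 13.6]
opening: 0.0215
t 17.65 pos [ 0.5526 -0.3359  0.0754] yaw 8.91 zax [ 0.003 -0.003 -1.   ] open 0.0215 F [-8.   4.7 13.6] M [ 1.28  1.7  -0.03] q [-0.63  0.35  1.5  -0.    1.29  0.79]
shift mm [-0.4 -1.   0.2] twist [ 0.003 -0.003  0.   ]
```

```bash
python3 -m pendant '[{"translation":[-1,-0.7,1.5],"twist":[0.002,-0.002,0],"grip":-1},{"translation":[-1,-0.7,1.5],"twist":[0.002,-0.002,0],"grip":-1},{"translation":[-1,-0.7,1.5],"twist":[0.002,-0.002,0],"grip":-1},{"translation":[-0.8,-0.5,1.5],"twist":[0.002,-0.002,0],"grip":-1},{"translation":[-0.8,-0.5,1.5],"twist":[0.002,-0.002,0],"grip":-1},{"translation":[-0.8,-0.5,1.5],"twist":[0.002,-0.002,0],"grip":-1},{"translation":[-0.8,-0.5,1.5],"twist":[0.002,-0.002,0],"grip":-1},{"translation":[-0.8,-0.5,1.5],"twist":[0.002,-0.002,0],"grip":-1},{"translation":[-0.8,-0.5,1.5],"twist":[0.002,-0.002,0],"grip":-1},{"translation":[-0.8,-0.5,1.5],"twist":[0.002,-0.002,0],"grip":-1}]' 60
python3 -c "
from m import *
goto([.552,-.3350,.0752],8.9)"
```

```text
t: 18.65
tool_pos: [0.5525, -0.3359, 0.0759]
orientation: [-3.13, -0.245, -0.002]
force: [-4.0, 3.0, 11.0]
opening: 0.0217
t 18.65 pos [ 0.5525 -0.3359  0.0759] yaw 8.95 zax [ 0.001  0.002 -1.   ] open 0.0217 F [-4.  3. 11.] M [ 0.62  0.85 -0.08] q [-0.63  0.36  1.49  0.    1.29  0.79]
shift mm [-0.4 -1.   0.7] twist [-0.002 -0.001  0.001]
```

```bash
python3 -m pendant '[{"translation":[-1,-0.8,1.8],"twist":[0,0,0],"grip":-1},{"translation":[-1,-0.8,2],"twist":[0,0,0],"grip":-1},{"translation":[-1,-0.8,2.2],"twist":[0,0,0],"grip":-1},{"translation":[-1,-0.8,2.2],"twist":[0,0,0],"grip":-1},{"translation":[-1,-0.8,2.2],"twist":[0,0,0],"grip":-1},{"translation":[-1,-0.8,2.2],"twist":[0,0,0],"grip":-1},{"translation":[-1,-0.8,2.2],"twist":[0,0,0],"grip":-1},{"translation":[-1,-0.8,2.2],"twist":[0,0,0],"grip":-1},{"translation":[-1,-0.8,2.2],"twist":[0,0,0],"grip":-1},{"translation":[-1,-0.8,2.2],"twist":[0,0,0],"grip":-1}]' 60
python3 - <<'E'
from m import *
goto([.552,-.3350,.0752],8.9); plate(.054)
p,d,P=cloud('side'); cv2.imwrite('pics/s7.png',cv2.resize(p[140:230,320:420],(800,600),interpolation=cv2.INTER_CUBIC)[...,::-1])
goto([.552,-.3350,.0752],8.9)
E
```

```text
t: 19.65
tool_pos: [0.5525, -0.3356, 0.0767]
orientation: [3.117, 0.245, 0.037]
force: [-3.5, 3.6, 13.8]
opening: 0.0218
t 19.65 pos [ 0.5525 -0.3356  0.0767] yaw 9.01 zax [ 0.025 -0.013 -1.   ] open 0.0218 F [-3.5  3.6 13.8] M [ 1.06  1.47 -0.04] q [-0.63  0.33  1.52  0.    1.26  0.78]
shift mm [-0.4 -0.6  1.5] twist [ 0.017 -0.022  0.002]
1155 z 0.0541 x [-0.0939  0.0846] -0.0047 y [-0.0594  0.0585] -0.0005
centre [ 0.548  -0.3368]
((0.5482959151268005, -0.33792150020599365), (0.18411137163639069, 0.1172190010547638), 11.374513626098633)
t 19.75 pos [ 0.5524 -0.3355  0.0767] yaw 9.02 zax [ 0.025 -0.013 -1.   ] open 0.0217 F [-3.8  3.1 14.9] M [ 1.    1.49 -0.06] q [-0.63  0.33  1.52  0.    1.26  0.78]
shift mm [-0.4 -0.6  1.5] twist [ 0.017 -0.022  0.002]
```

View pics/s7.png

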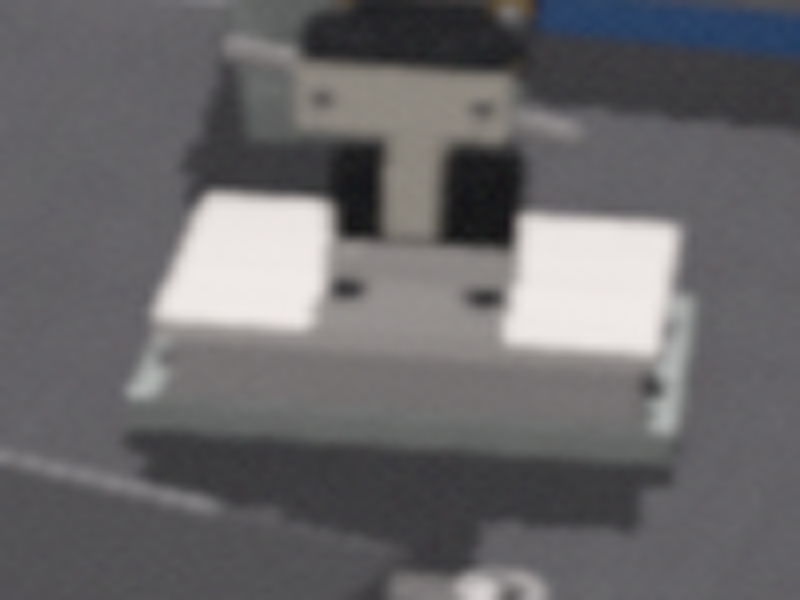

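The tool has tilted 1.6° under side load, so one end sits a little high. I'll back up off the plungers while staying on the pin, level, centre by the side force, and press again.

```bash
python3 -m pendant '[{"translation":[0,0,-2],"twist":[0.008,-0.01,-0.001],"grip":-1},{"translation":[0,0,-3],"twist":[0.008,-0.01,-0.001],"grip":-1},{"translation":[0,0,-2],"twist":[0.004,-0.005,0],"grip":-1},{"translation":[-0.4,-0.5,-1],"twist":[0,0,0],"grip":-1},{"translation":[-0.4,-0.4,0],"twist":[0,0,0],"grip":-1},{"translation":[0,0,0],"twist":[0,0,0],"grip":-1},{"translation":[0,0,0],"twist":[0,0,0],"grip":-1},{"translation":[0,0,0],"twist":[0,0,0],"grip":-1},{"translation":[0,0,0],"twist":[0,0,0],"grip":-1},{"translation":[0,0,0],"twist":[0,0,0],"grip":-1}]' 60
python3 - <<'E'
from m import *
goto([.5519,-.3346,.083],8.9); plate(.061)
E
```

```text
t: 20.75
tool_pos: [0.5523, -0.3359, 0.0826]
orientation: [-3.131, -0.249, 0.002]
force: [0.9, -1.8, -5.3]
opening: 0.0218
t 20.75 pos [ 0.5523 -0.3359  0.0826] yaw 9.11 zax [-0.001  0.001 -1.   ] open 0.0218 F [ 0.9 -1.8 -5.3] M [-0.44 -0.39  0.03] q [-0.63  0.35  1.48 -0.    1.31  0.79]
shift mm [-0.2 -1.4 -0.4] twist [-0.001  0.001  0.004]
1090 z 0.0606 x [-0.0943  0.0842] -0.005 y [-0.0599  0.0584] -0.0007
centre [ 0.5474 -0.3374]
((0.5478798151016235, -0.33910608291625977), (0.1897139847278595, 0.11193525046110153), 14.749670028686523)
```

```bash
python3 -m pendant '[{"translation":[0,0,1],"twist":[0,0,-0.001],"grip":-1},{"translation":[0,0,1.5],"twist":[0,0,-0.001],"grip":-1},{"translation":[0,0,2],"twist":[0,0,0],"grip":-1},{"translation":[-0.3,-0.2,2],"twist":[0,0,0],"grip":-1},{"translation":[-0.3,-0.2,2],"twist":[0,0,0],"grip":-1},{"translation":[-0.3,-0.2,2],"twist":[0,0,0],"grip":-1},{"translation":[-0.3,-0.2,2],"twist":[0,0,0],"grip":-1},{"translation":[-0.3,-0.2,2],"twist":[0,0,0],"grip":-1},{"translation":[-0.3,-0.2,2],"twist":[0,0,0],"grip":-1},{"translation":[-0.3,-0.2,2],"twist":[0,0,0],"grip":-1}]' 60
python3 - <<'E'
from m import *
goto([.5523,-.3359,.0752],8.9)
E
```

```text
t: 21.8
tool_pos: [0.5524, -0.3359, 0.076]
orientation: [3.128, 0.253, 0.006]
force: [-4.2, 2.4, 9.5]
opening: 0.0218
t 21.8 pos [ 0.5524 -0.3359  0.076 ] yaw 9.25 zax [ 0.004 -0.003 -1.   ] open 0.0218 F [-4.2  2.4  9.5] M [ 0.51  1.07 -0.1 ] q [-0.63  0.35  1.5   0.    1.29  0.78]
shift mm [-0.1  0.   0.8] twist [ 0.003 -0.004  0.006]
```

```bash
python3 -m pendant '[{"translation":[-0.3,-0.2,2.2],"twist":[0.003,-0.004,0.003],"grip":-1},{"translation":[-0.3,-0.2,2.2],"twist":[0.003,-0.004,0.003],"grip":-1},{"translation":[-0.3,-0.2,2.2],"twist":[0.002,-0.003,0.002],"grip":-1},{"translation":[-0.3,-0.2,2.2],"twist":[0.002,-0.003,0],"grip":-1},{"translation":[-0.3,-0.2,2.2],"twist":[0.002,-0.003,0],"grip":-1},{"translation":[-0.3,-0.2,2.2],"twist":[0.002,-0.003,0],"grip":-1},{"translation":[-0.3,-0.2,2.2],"twist":[0.002,-0.003,0],"grip":-1},{"translation":[-0.3,-0.2,2.2],"twist":[0.002,-0.003,0],"grip":-1},{"translation":[-0.3,-0.2,2.2],"twist":[0.002,-0.003,0],"grip":-1},{"translation":[-0.3,-0.2,2.2],"twist":[0.002,-0.003,0],"grip":-1}]' 60
python3 - <<'E'
from m import *
goto([.5523,-.3359,.0752],8.9)
E
```

```text
t: 22.8
tool_pos: [0.553, -0.3361, 0.0777]
orientation: [-3.123, -0.246, 0.034]
force: [-6.1, 3.8, 13.5]
opening: 0.0218
t 22.8 pos [ 0.553  -0.3361  0.0777] yaw 9.03 zax [-0.022  0.007 -1.   ] open 0.0218 F [-6.1  3.8 13.5] M [0.56 0.82 0.13] q [-0.62  0.38  1.46 -0.01  1.32  0.79]
shift mm [-0.6 -0.3  2.6] twist [-0.01   0.021  0.002]
```

```bash
python3 -m pendant '[{"translation":[0,0,1],"twist":[-0.003,0.006,0],"grip":-1},{"translation":[0,0,1],"twist":[-0.003,0.006,0],"grip":-1},{"translation":[0,0,1.5],"twist":[-0.003,0.006,0],"grip":-1},{"translation":[0,0,1.5],"twist":[-0.002,0.003,0],"grip":-1},{"translation":[0,0,2],"twist":[0,0,0],"grip":-1},{"translation":[0,0,2],"twist":[0,0,0],"grip":-1},{"translation":[0,0,2],"twist":[0,0,0],"grip":-1},{"translation":[0,0,2],"twist":[0,0,0],"grip":-1},{"translation":[0,0,2],"twist":[0,0,0],"grip":-1},{"translation":[0,0,2],"twist":[0,0,0],"grip":-1}]' 60
python3 - <<'E'
from m import *
goto([.5523,-.3359,.0752],8.9)
E
```

```text
t: 23.8
tool_pos: [0.5526, -0.336, 0.0758]
orientation: [3.129, 0.25, 0.001]
force: [-7.3, 3.9, 12.3]
opening: 0.0217
t 23.8 pos [ 0.5526 -0.336   0.0758] yaw 9.12 zax [ 0.001 -0.003 -1.   ] open 0.0217 F [-7.3  3.9 12.3] M [0.93 1.28 0.01] q [-0.62  0.36  1.49 -0.    1.29  0.79]
shift mm [-0.3 -0.1  0.6] twist [ 0.003 -0.     0.004]
```

```bash
python3 -m pendant '[{"translation":[-0.4,-0.2,2.5],"twist":[0.002,0,0.001],"grip":-1},{"translation":[-0.5,-0.3,3],"twist":[0.001,0,0.001],"grip":-1},{"translation":[-0.5,-0.3,3],"twist":[0,0,0.001],"grip":-1},{"translation":[-0.5,-0.3,3],"twist":[0,0,0],"grip":-1},{"translation":[-0.5,-0.3,3],"twist":[0,0,0],"grip":-1},{"translation":[-0.5,-0.3,3],"twist":[0,0,0],"grip":-1},{"translation":[-0.5,-0.3,3],"twist":[0,0,0],"grip":-1},{"translation":[-0.5,-0.3,3],"twist":[0,0,0],"grip":-1},{"translation":[-0.5,-0.3,3],"twist":[0,0,0],"grip":-1},{"translation":[-0.5,-0.3,3],"twist":[0,0,0],"grip":-1}]' 60
python3 - <<'E'
from m import *
goto([.5523,-.3359,.0752],8.9)
E
```

```text
t: 24.8
tool_pos: [0.5525, -0.3359, 0.0755]
orientation: [3.124, 0.248, 0.019]
force: [-6.9, 3.4, 18.0]
opening: 0.0216
t 24.8 pos [ 0.5525 -0.3359  0.0755] yaw 9.07 zax [ 0.013 -0.006 -1.   ] open 0.0216 F [-6.9  3.4 18. ] M [1.28 1.77 0.13] q [-0.63  0.34  1.51  0.    1.28  0.79]
shift mm [-0.2 -0.1  0.3] twist [ 0.008 -0.011  0.003]
```

```bash
python3 -m pendant '[{"translation":[-0.3,-0.2,2.5],"twist":[0.003,-0.004,0.001],"grip":-1},{"translation":[-0.3,-0.2,2.5],"twist":[0.003,-0.004,0.001],"grip":-1},{"translation":[-0.3,-0.2,2.5],"twist":[0.002,-0.003,0.001],"grip":-1},{"translation":[-0.3,-0.2,2.5],"twist":[0.001,-0.002,0],"grip":-1},{"translation":[-0.3,-0.2,2.5],"twist":[0.001,-0.001,0],"grip":-1},{"translation":[-0.3,-0.2,2.5],"twist":[0.001,-0.001,0],"grip":-1},{"translation":[-0.3,-0.2,2.5],"twist":[0.001,-0.001,0],"grip":-1},{"translation":[-0.3,-0.2,2.5],"twist":[0.001,-0.001,0],"grip":-1},{"translation":[-0.3,-0.2,2.5],"twist":[0.001,-0.001,0],"grip":-1},{"translation":[-0.3,-0.2,2.5],"twist":[0.001,-0.001,0],"grip":-1}]' 60
cat >> m.py <<'E'
def plane():
    yj=np.radians(8.9);o=np.array([.5474,-.3362])
    for n in('side','top'):
        p,d,P=cloud(n); D=P[...,:2]-o; X=D@[np.cos(yj),np.sin(yj)]; Y=D@[-np.sin(yj),np.cos(yj)]; Z=P[...,2]
        fit=lambda m:np.linalg.lstsq(np.c_[X[m],Y[m],np.ones(m.sum())],Z[m],rcond=None)[0]
        m=(d>0)&(abs(X)<.084)&(abs(Y)<.055)&(abs(X)>.045)&(abs(Z-.055)<.01)&(p.min(2)>110)
        if m.sum()<50: print(n,'few'); continue
        c=fit(m); m&=abs(Z-(X*c[0]+Y*c[1]+c[2]))<.003; c=fit(m)
        b=(d>0)&(abs(Z)<.01)&(abs(X)<.25)&(abs(Y)<.25)&(P[...,0]>.35); cb=fit(b); b&=abs(Z-(X*cb[0]+Y*cb[1]+cb[2]))<.003; cb=fit(b)
        print(n,m.sum(),'plate slope x,y,h',c.round(4),'bench',b.sum(),cb.round(4),'diff',(c-cb).round(4))
E
python3 - <<'E'
from m import *
goto([.5523,-.3359,.0752],8.9); plane(); goto([.5523,-.3359,.0752],8.9)
E
```

```text
t: 25.8
tool_pos: [0.5526, -0.336, 0.0758]
orientation: [3.131, 0.248, -0.001]
force: [-6.7, 4.2, 14.9]
opening: 0.0216
t 25.8 pos [ 0.5526 -0.336   0.0758] yaw 9.06 zax [-0.001 -0.    -1.   ] open 0.0216 F [-6.7  4.2 14.9] M [0.73 1.17 0.1 ] q [-0.63  0.36  1.49 -0.    1.29  0.79]
shift mm [-0.3 -0.2  0.6] twist [0.    0.001 0.003]
side 439 plate slope x,y,h [-0.0104  0.0011  0.0549] bench 6642 [0.0009 0.0019 0.0004] diff [-0.0113 -0.0007  0.0545]
top 469 plate slope x,y,h [-0.0097  0.0039  0.0532] bench 9278 [ 0.0004  0.0023 -0.0007] diff [-0.01    0.0016  0.054 ]
t 25.9 pos [ 0.5527 -0.336   0.0758] yaw 9.06 zax [-0.001 -0.001 -1.   ] open 0.0216 F [-6.7  3.7 15. ] M [0.78 1.2  0.09] q [-0.63  0.36  1.49 -0.    1.29  0.79]
shift mm [-0.3 -0.2  0.6] twist [0.    0.001 0.003]
```

Both cameras show the plate about 0.011 rad low at +x while the tool is upright, so it sits slightly turned in the grip. I'll tilt the tool by that much and keep pressing.

```bash
python3 -m pendant '[{"translation":[-0.3,-0.2,2],"twist":[0,0.003,0.001],"grip":-1},{"translation":[-0.3,-0.2,2],"twist":[0,0.003,0.001],"grip":-1},{"translation":[-0.3,-0.2,2.5],"twist":[0,0.003,0.001],"grip":-1},{"translation":[-0.3,-0.2,2.5],"twist":[0,0.002,0],"grip":-1},{"translation":[-0.3,-0.2,2.5],"twist":[0,0,0],"grip":-1},{"translation":[-0.3,-0.2,2.5],"twist":[0,0,0],"grip":-1},{"translation":[-0.3,-0.2,2.5],"twist":[0,0,0],"grip":-1},{"translation":[-0.3,-0.2,2.5],"twist":[0,0,0],"grip":-1},{"translation":[-0.3,-0.2,2.5],"twist":[0,0,0],"grip":-1},{"translation":[-0.3,-0.2,2.5],"twist":[0,0,0],"grip":-1}]' 60
python3 - <<'E'
from m import *
goto([.5523,-.3359,.0752],8.9); plane(); plane(); goto([.5523,-.3359,.0752],8.9)
E
```

```text
t: 26.9
tool_pos: [0.5524, -0.336, 0.0757]
orientation: [3.125, 0.249, 0.025]
force: [-5.9, 3.5, 15.4]
opening: 0.0211
t 26.9 pos [ 0.5524 -0.336   0.0757] yaw 9.1 zax [ 0.017 -0.005 -1.   ] open 0.0211 F [-5.9  3.5 15.4] M [0.99 1.88 0.05] q [-0.63  0.34  1.51  0.01  1.27  0.78]
shift mm [-0.1 -0.1  0.5] twist [ 0.007 -0.016  0.003]
side 436 plate slope x,y,h [ 0.0031 -0.0068  0.0545] bench 6651 [0.0007 0.0014 0.0004] diff [ 0.0024 -0.0082  0.0542]
top 483 plate slope x,y,h [-0.0011  0.0081  0.0534] bench 9391 [-0.      0.0022 -0.0007] diff [-0.0011  0.0058  0.0541]
side 444 plate slope x,y,h [ 0.0032 -0.0066  0.0547] bench 6657 [0.0009 0.0014 0.0004] diff [ 0.0023 -0.0079  0.0543]
top 496 plate slope x,y,h [-0.0027  0.0124  0.0534] bench 9365 [-0.0002  0.0023 -0.0007] diff [-0.0026  0.0101  0.0542]
t 27.1 pos [ 0.5524 -0.3359  0.0757] yaw 9.1 zax [ 0.017 -0.005 -1.   ] open 0.0219 F [-6.7  4.1 15.4] M [1.01 1.8  0.03] q [-0.63  0.34  1.51  0.01  1.27  0.78]
shift mm [-0.1 -0.   0.5] twist [ 0.007 -0.016  0.003]
```

```bash
python3 -m pendant '[{"translation":[-0.3,-0.2,2.5],"twist":[0.003,-0.002,0.001],"grip":-1},{"translation":[-0.3,-0.2,2.5],"twist":[0.003,-0.002,0.001],"grip":-1},{"translation":[-0.3,-0.2,2.8],"twist":[0.002,-0.001,0.001],"grip":-1},{"translation":[-0.3,-0.2,2.8],"twist":[0.001,-0.001,0],"grip":-1},{"translation":[-0.3,-0.2,2.8],"twist":[0.001,-0.001,0],"grip":-1},{"translation":[-0.3,-0.2,2.8],"twist":[0.001,-0.001,0],"grip":-1},{"translation":[-0.3,-0.2,2.8],"twist":[0.001,-0.001,0],"grip":-1},{"translation":[-0.3,-0.2,2.8],"twist":[0.001,-0.001,0],"grip":-1},{"translation":[-0.3,-0.2,2.8],"twist":[0.001,-0.001,0],"grip":-1},{"translation":[-0.3,-0.2,2.8],"twist":[0.001,-0.001,0],"grip":-1}]' 60
python3 - <<'E'
from m import *
goto([.5523,-.3359,.0752],8.9); plane(); goto([.5523,-.3359,.0752],8.9)
E
```

```text
t: 28.1
tool_pos: [0.5524, -0.336, 0.0752]
orientation: [-3.131, -0.25, -0.013]
force: [-8.7, 4.3, 16.6]
opening: 0.0215
t 28.1 pos [ 0.5524 -0.336   0.0752] yaw 9.15 zax [ 0.008  0.001 -1.   ] open 0.0215 F [-8.7  4.3 16.6] M [ 0.82  1.46 -0.03] q [-0.63  0.35  1.5   0.01  1.29  0.78]
shift mm [-0.1 -0.1 -0. ] twist [ 0.    -0.009  0.004]
side 428 plate slope x,y,h [-0.0004 -0.0036  0.0541] bench 6647 [0.0006 0.0015 0.0004] diff [-0.0011 -0.0051  0.0537]
top 446 plate slope x,y,h [-0.001  -0.005   0.0532] bench 9305 [-0.0001  0.0024 -0.0007] diff [-0.001  -0.0074  0.0539]
t 28.2 pos [ 0.5524 -0.336   0.0752] yaw 9.14 zax [ 0.008  0.001 -1.   ] open 0.0218 F [-8.6  5.  16.9] M [0.75 1.56 0.01] q [-0.63  0.35  1.5   0.01  1.29  0.78]
shift mm [-0.1 -0.1  0. ] twist [ 0.    -0.009  0.004]
```

```bash
python3 -m pendant '[{"translation":[-0.5,-0.3,2.9],"twist":[0,0,0],"grip":-1},{"translation":[-0.5,-0.3,2.9],"twist":[0.001,-0.001,0],"grip":-1},{"translation":[-0.5,-0.3,2.9],"twist":[0.001,-0.001,0],"grip":-1},{"translation":[-0.5,-0.3,2.9],"twist":[0.001,-0.001,0],"grip":-1},{"translation":[-0.5,-0.3,2.9],"twist":[0.001,-0.001,0],"grip":-1},{"translation":[-0.5,-0.3,2.9],"twist":[0.001,-0.001,0],"grip":-1},{"translation":[-0.5,-0.3,2.9],"twist":[0.001,-0.001,0],"grip":-1},{"translation":[-0.5,-0.3,2.9],"twist":[0.001,-0.001,0],"grip":-1},{"translation":[-0.5,-0.3,2.9],"twist":[0.001,-0.001,0],"grip":-1},{"translation":[-0.5,-0.3,2.9],"twist":[0.001,-0.001,0],"grip":-1}]' 60
python3 - <<'E'
from m import *
goto([.5523,-.3359,.0752],8.9); plane(); goto([.5523,-.3359,.0752],8.9)
p,_=robot.read_camera('side');q,_=robot.read_camera('top')
cv2.imwrite('pics/s8.png',np.vstack([np.hstack([cv2.resize(p[140:230,320:420],(400,300)),cv2.resize(q[200:310,380:500],(400,300))]),np.hstack([cv2.resize(p,(400,300)),cv2.resize(q,(400,300))])])[...,::-1])
E
```

```text
t: 29.2
tool_pos: [0.5524, -0.336, 0.0752]
orientation: [3.131, 0.253, 0.015]
force: [-6.6, 4.1, 17.0]
opening: 0.0217
t 29.2 pos [ 0.5524 -0.336   0.0752] yaw 9.24 zax [ 0.01  0.   -1.  ] open 0.0217 F [-6.6  4.1 17. ] M [ 0.86  1.48 -0.04] q [-0.63  0.35  1.5   0.01  1.28  0.78]
shift mm [-0.1 -0.1 -0. ] twist [ 0.001 -0.01   0.006]
side 433 plate slope x,y,h [-0.0017  0.0018  0.0542] bench 6671 [0.001  0.0017 0.0004] diff [-0.0027  0.0001  0.0538]
top 474 plate slope x,y,h [-0.0007  0.0136  0.0532] bench 9283 [ 0.0004  0.002  -0.0007] diff [-0.0011  0.0116  0.054 ]
t 29.3 pos [ 0.5525 -0.336   0.0752] yaw 9.24 zax [ 0.01  0.   -1.  ] open 0.0219 F [-6.   5.1 16.9] M [ 0.96  1.5  -0.12] q [-0.63  0.35  1.5   0.01  1.28  0.78]
shift mm [-0.1 -0.1 -0. ] twist [ 0.001 -0.01   0.006]
```

View pics/s8.png

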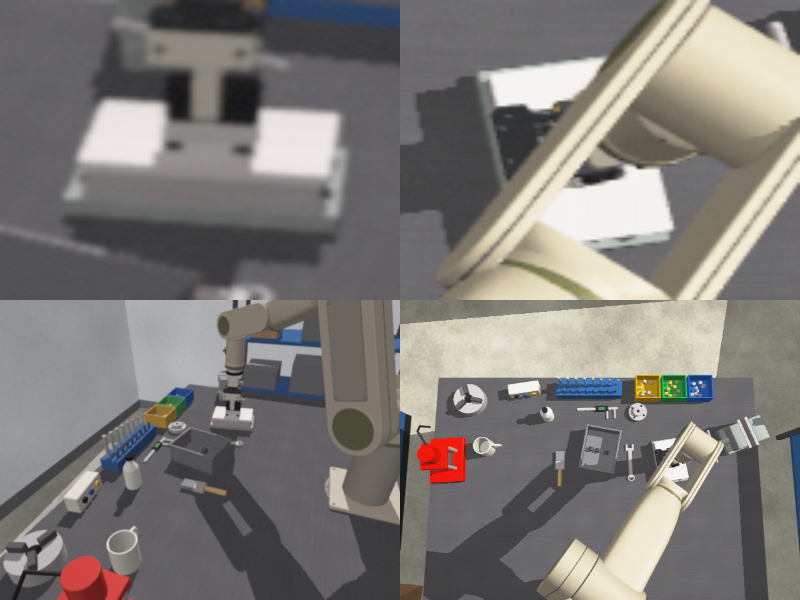

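The plate sits down on the jig, square to it (crops at upper left and right). The slugs are in the box and the bystanders look unmoved. The height held at 75.2 mm TCP when I pressed again at 17 N, so it is on a hard stop. Handing in.

```bash
python3 -c "
from plant import robot
robot.close_job(); s=robot.read_state(); print(s['t'],s['tool_pos'],s['force'])"
```

```text
the job is handed in; nothing more can be done
the job is handed in; nothing more can be done
```

I carried the plate to the scrap box and tipped it about 35°. All three slugs slid off and are visible in the box. I then fitted the plate onto the jig's pin, pressed it home, and handed the job in while still holding it, at about 29.3 s of the 54 s allowed.

**Fully home:** the last readings were steady over the final two presses.
- The tool height was 75.2 mm, about 6 mm below where the plate first lay on the plungers. It did not move when I pressed again.
- The downward push was about 17 N. Getting home needs about 12 N, and up to 20 N does no harm.
- Both cameras put the plate's top at about 54 mm, which puts its underside at 44 mm, level with the rails.
- The plate's slope along x was 0.003 rad or less.

**Bystanders:** in the last overview pictures they look unmoved. I judged this by eye and did not measure it.

**Less certain:**
- **Slope across y:** the two cameras disagreed, side about 0 and top about 0.012 rad. The top camera's view is partly blocked and its figure jumped between pictures, so I relied on the tool being level that way.
- **Grip:** the plate turned about 0.6° in the grip, so I levelled it by the camera readings and not by the tool angle. The first few presses were uneven until I found this.
- **Side load and squareness:** a side load of about 8 N against the pin remained. The tool's heading was about 0.3° off the measured jig heading.

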